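Hang the cleaning basket on the drop-latch drain hook

ROBOT

A 6-joint arm with a two-finger parallel gripper is mounted at the origin on the work surface. World frame = base frame: x ahead of the robot, y to its left, z up, the work surface at z = 0. Lengths are in mm, angles in degrees, forces in N, time in s.
With the tool pointing down it reaches from about 425 to 1125 mm from the base axis. Payload 14.9 kg.
Tool frame: the origin (TCP) lies at the very end of the fingers, on their centre line; the grasp point (between the pads) lies 19 mm behind it; z points along the fingers, y is the direction in which the jaws open and shut (so a half turn about z gives the same grasp; the last joint's range is limited). The gripper opens to 91 mm and grips with 3 to 60 N. Pads are 32 mm wide; open, the fingers measure 118 mm over their backs; the gripper's body (76 mm by 178 mm) begins 60 mm behind the grasp point.
Start: joints at [-69.46, 21.709, 99.362, -0, 58.929, -1.908], TCP at [267.294, -646.971, 213.932] pointing down, gripper open.
Joint ranges: [-158.91, 158.91], [-42.39, 125.64], [0.06, 152.35], [-60.88, 240.88], [17.5, 164.5], [-176.32, 176.32]. Speed limits (degrees/s): [108.29, 108.29, 136.94, 180, 180, 180].

INTERFACE

Orientations are given as a 3x3 rotation matrix whose columns are the frame's x, y, z axes.
In Python, from rig import manip, optics, job gives the robot as it stands.
- The arm moves only by the tool drive_tool, never from a script. Its argument "targets" is a list of rows, each a list of 7 numbers: the opening, from 0 (shut) to 1 (fully open), then the shift along the tool's x, y, z in m, then the turn, a rotation vector about the tool's x, y, z in degrees. A call has 1 to 12 rows; each row shifts and turns the commanded pose from where the row before left it, along the tool's axes as they then stand; what a row does not reach is not made up. A row lasts 1/12 s, in which the tool goes at most 41.7 mm and 7.16 degrees, less where a joint would pass 70% of its speed; a pose out of reach is approached as far as the arm can. A call is refused whole if a number of a shift passes 0.0417 or a number of a turn 7.16, either way. A call with a gripper value outside its range is refused whole. The fingers move at their own pace and stop on an object; "newtons" is the grip in N (left out, the last holds). Time passes only in rows, so rows that do not move let the fingers close. It gives the time, the measured TCP pose, the force and the opening at its end, in the units of the state.
- manip.observe(): the state, without advancing time (a new reading comes with each control period).
- optics.capture(name): name is "side" or "top"; returns a dict with "img" (420x560x3 uint8, red, green, blue), "mtx" (3x3 intrinsics, pixels), "R" (3x3) and "t" (3): a world point X has camera coordinates R X + t. Camera axes: x right, y down, z forward; pixel columns grow to the right and rows downward; lengths in mm; the calibration is good to about 2 mm. A picture is of the moment at which its call begins. There is no depth.
- job.hand_in(): hands the job in, once; it reports no verdict.
Trained networks look in a picture, given as the dict that the camera call returned (one of the last four; its "shot" number tells which), for a name from the list of things; names that differ only in an ending like _2 or _b are one class to them, and where a whole thing is asked for, a point or a joint stands for the part that bears it (a point fixed in the world has none). Each returns a list of dicts, best first, with "confidence" (0 to 1); they miss things now and then, are a little off and sometimes report something else, mostly with a low value. They report only what shows in the picture. A call takes as long as a camera call.
- optics.spot_in(picture, target): "xy" ([column, row] in pixels, amid what is visible of it).
- optics.pinpoint(picture, target): "xy" ([column, row] in pixels: a listed point, or the origin of a listed thing).
The state is a dict: "t": time; "joints": joint angles; "joint_velocities": joint speeds; "joint_efforts": joint torques, N m; "ee_pos": TCP position; "tool_rot": TCP orientation; "wrist_force": force on the tool from outside, world axes, zero at the start; "torque": the same for the moment, N m; "gripper_width": finger opening in mm.
Only numpy, scipy, OpenCV 4.12 (cv2) and the standard library are available. Lean on these libraries where they do the work, as an engineer would, in place of code of your own. Each camera call takes 0.05 s, during which the arm holds its last target.

TASK

The jewellery in the steel cleaning basket has to drain: slide the eye of the basket on to the peg of the drain stand, letting the eye plate lift the gravity flap, and push it gently home against the shoulder until the flap drops behind the eye. Give the basket a light tug outwards, a few newtons, to feel that the flap holds it, then let it hang quietly from the peg and let go. Keep the basket upright, do not force the hook, and leave the other things on the bench where they are.

Things in the scene. Friction and masses are not known exactly. Their poses are not given: they have to be found in the camera images.
- basket_eye (a point): Centre of the 14 mm round hanging eye through the flat upright eye plate atop the loose steel basket. Plate: 48 mm wide (this point's x), 5 mm thick (y, the way the hole runs), from 34 mm below to 14 mm above the eye centre; its two upright edges are free, to be gripped across the 48 mm from above. Eye 130 mm above the bench at the start. Either side may face the hook. z up.
- basket: The cleaning basket, 0.2 to 0.35 kg: origin at the centre of its underside, 130 mm straight below the eye. Perforated steel tray 90 mm (x) by 70 mm (y), 42 mm tall, rings clipped to a bar inside; two round bars rise from the middles of its short sides and converge on the lower corners of the eye plate. It stands on its floor; its weight lies below the eye.
- stand: Steel drain stand, fixed. Origin on the bench under its 18 mm square post (top 205 mm up). z up; y points outwards along the hook. The post rises from a grey drip tray (150 mm in x, y from -45 to +185 mm, rim 16 mm high). A clamp on the post (34 by 30 by 28 mm, black thumb screws) holds a 16 mm square arm that runs along +y and ends in the shoulder, the peg and the flap.
- shoulder_nominal (a point): Fixed mark on the stand (y outwards, z up) 72 mm out from the post, 185 mm above the bench: where the peg's axis leaves the shoulder if arm and clamp are at mid setting. The arm is set by hand: the real hook (shoulder, peg, flap together) sits up to 8 mm further out or in and up to 2.5 mm higher or lower, parallel, clamped tight; no reading tells it. Find it by touch or sight.
- tip_nominal (a point): Mid-setting place of the peg's free end, 45 mm out from the shoulder; the real one is off as the hook is. The peg is level, round, 8 mm thick, 45 mm long, its last 9 mm tapering to 3 mm. The shoulder is the flat 16 mm square end of the arm. An eye hanging freely on the peg has its centre 3 mm below the peg axis; plate home on the shoulder, the eye centre is 2.5 mm out.
- hinge_nominal (a point): Mid-setting place of the flap's hinge pin (the real one is off as the hook is): through the arm at peg height, 35 mm behind the shoulder. The flap is a 25 mm wide steel strap on two cheeks reaching 13 mm to either side of the arm; when down, the strap runs out above the peg, 19 to 22 mm above its axis, to a thumb lip 42 mm out from the shoulder.
- nose_nominal (a point): Mid-setting place of the flap nose's lowest edge, flap down: 9 mm out from the shoulder, 5 mm above the peg axis (off as the hook is). Its inner side is upright, the catch face; outwards a ramp climbs at 35 degrees to the strap. A plate pushed in along the peg lifts it (about 1 N). Within 1.5 mm of the shoulder the nose drops in front of the plate, leaving it 4 mm of play.
- lip_nominal (a point): Mid-setting place of the flap's thumb lip, flap down, 42 mm out from the shoulder, 24 mm above the peg axis (off as the hook is). The flap (0.06 kg, no spring) rests where it is and cannot go lower; lifted, it falls back by its weight. Dropped in front of a plate that is pulled outwards, it is only pressed down harder. A tug of 3 to 8 N is right; never load the hook with over about 12 N.
- crock: White lidded ceramic pot (bystander), 88 mm in diameter, 85 mm tall; origin at the centre of its underside.
- bench_block: Steel bench block on a rubber foot (bystander), 66 by 66 mm, 30 mm tall; origin at the centre of its underside.
- beaker: Empty glass rinsing beaker (bystander), 68 mm in diameter, 75 mm tall; origin at the centre of its underside.

How it is judged:
By the outcome, as a careful person would: the job done as asked, in the order asked, and still so for the second after the job is handed in, with the robot touching nothing.
It also fails if it takes over 64 s, if anything falls off the work surface, if the arm or the gripper's body presses on something with over 40 N, if the wrist force passes 120 N, or if a joint passes its speed limit or range.

## Working session

There is one attempt and no reset: what is moved stays moved. The work goes in short steps, Python scripts to look and compute and a tool call to move; the robot and the scene stay as the last step left them, time stands still between calls to the robot, and variables do not carry over. Pictures are saved under pics/ and viewed, and the job is handed in when it is done.

Besides the shell and the picture viewer there is one more tool, called after "Request:" as a command line: name --pt "numbers of a row" for each row, then --argument value for the rest. drive_tool: Moves the arm, as the interface text tells. Its arguments: {"type":"object","properties":{"targets":{"type":"array"},"newtons":{"type":"number"}},"required":["targets"]}

```bash
mkdir -p pics; ls; python3 - <<'E'
from rig import manip, optics, job
import cv2,json,numpy as np
s=manip.observe(); print(s)
for n in ("side","top"):
    p=optics.capture(n); cv2.imwrite(f"pics/{n}0.png",p["img"][:,:,::-1])
    print(n,p["mtx"].tolist(),p["R"].tolist(),p["t"].tolist())
    for k in ["basket_eye","basket","stand","shoulder_nominal","tip_nominal","lip_nominal","nose_nominal","hinge_nominal","crock","bench_block","beaker"]:
        print(k,[(np.round(d["xy"],1).tolist(),round(d["confidence"],2)) for d in optics.pinpoint(p,k)[:3]])
print(manip.observe()["t"])
E
```

```text
pics
{'t': 0.0, 'joints': array([-6.94582479e+01,  2.17378692e+01,  9.93956352e+01,  1.83433701e-04,
        5.89280212e+01, -1.90718112e+00]), 'joint_velocities': array([ 0.00992635, -0.00239742,  0.08545886,  0.01769225,  0.00301177,
       -0.02680845]), 'joint_efforts': array([-1.23093541e-03, -7.63719893e+01, -4.34361291e+01,  6.50103553e-02,
        4.24791360e-02, -5.20395724e-05]), 'ee_pos': array([ 267.16773802, -646.58354637,  213.29590785]), 'tool_rot': array([[ 9.24220883e-01,  3.81858113e-01, -3.74225907e-04],
       [ 3.81858295e-01, -9.24220336e-01,  1.00650836e-03],
       [ 3.84761898e-05, -1.07313731e-03, -9.99999423e-01]]), 'wrist_force': array([-0.47850969, -0.6379343 ,  0.82633488]), 'torque': array([ 0.0181503 , -0.0571302 ,  0.02051616]), 'gripper_width': 91.37112653848978}
side [[481.02288989144324, 0.0, 270.28911221960976], [0.0, 481.02288989144324, 210.70832750223292], [0.0, 0.0, 1.0]] [[0.987738115968499, -0.15552362893927613, -0.013631401415787399], [-0.1296810328836044, -0.7687158262929866, -0.6263056826478047], [0.08692665858780885, 0.6203937292141578, -
[... 631 characters left out ...]
8434794142, 201.22034801610465], [0.0, 0.0, 1.0]] [[0.020695192908393, -0.9994119253143712, -0.027340675373995177], [-0.9902425005736333, -0.01672056042795622, -0.1383481583421074], [0.137809647877651, 0.029937040575127746, -0.9900061992500053]] [29.76888340047369, 643.746621410634, 1094.9230119348636]
basket_eye [([127.5, 267.9], 0.65), ([208.9, 155.8], 0.62)]
basket [([145.5, 270.5], 0.82)]
stand [([440.0, 267.0], 0.83)]
shoulder_nominal [([424.9, 267.5], 0.93)]
tip_nominal [([398.1, 270.3], 0.56)]
lip_nominal [([401.7, 266.9], 0.76)]
nose_nominal [([421.3, 266.9], 0.85)]
hinge_nominal [([442.8, 267.7], 0.65)]
crock [([249.6, 246.5], 0.9)]
bench_block [([283.4, 166.7], 0.81)]
beaker []
1.2
```

View pics.

View pics/side0.png

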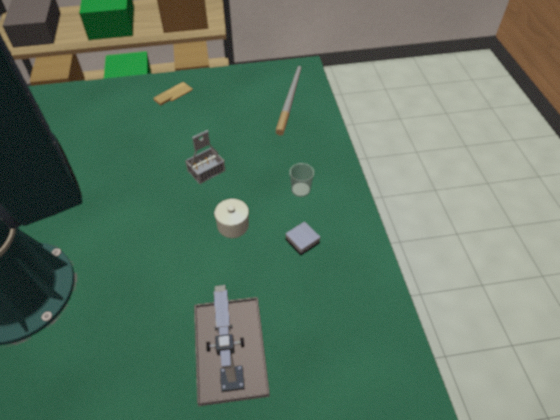

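View pics/top0.png

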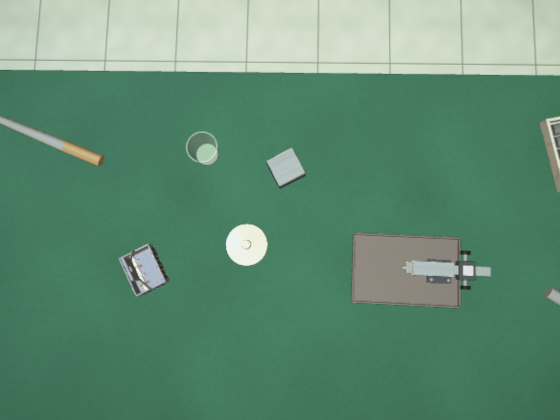

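```bash
cat > h.py <<'E'
import numpy as np,cv2
M={"side":(np.array([[481.02288989144324,0,270.28911221960976],[0,481.02288989144324,210.70832750223292],[0,0,1]]),np.array([[0.987738115968499,-0.15552362893927613,-0.013631401415787399],[-0.1296810328836044,-0.7687158262929866,-0.6263056826478047],[0.08692665858780885,0.6203937292141578,-0.7794583868164541]]),np.array([-626.948612225789,196.15738893245882,1180.1973426876493])),
"top":(np.array([[533.9828434794142,0,277.8788380832432],[0,533.9828434794142,201.22034801610465],[0,0,1]]),np.array([[0.020695192908393,-0.9994119253143712,-0.027340675373995177],[-0.9902425005736333,-0.01672056042795622,-0.1383481583421074],[0.137809647877651,0.029937040575127746,-0.9900061992500053]]),np.array([29.76888340047369,643.746621410634,1094.9230119348636]))}
def proj(n,X):
    K,R,t=M[n]; p=(R@np.atleast_2d(X).T).T+t; p=p@K.T; return p[:,:2]/p[:,2:]
def ray(n,uv):
    K,R,t=M[n]; d=R.T@np.linalg.solve(K,[uv[0],uv[1],1]); return -R.T@t,d
def atz(n,uv,z):
    c,d=ray(n,uv); return c+d*(z-c[2])/d[2]
def tri(a,b):
    A=[];B=[]
    for n,uv in (("side",a),("top",b)):
        c,d=ray(n,uv); d=d/np.linalg.norm(d); P=np.eye(3)-np.outer(d,d); A.append(P);B.append(P@c)
    X=np.linalg.lstsq(np.vstack(A),np.hstack(B),rcond=None)[0]
    return X,[np.linalg.norm(a@X-b) for a,b in zip(A,B)]
E
python3 - <<'E'
from h import *
np.set_printoptions(suppress=True,precision=1)
for n,a,b,z in [("eye",(199.8,140),(127.5,267.9),130),("basket",(207.2,173),(145.5,270.5),0),("stand",(232.9,379.6),(440,267),0),("sh",(218.9,312.1),(424.9,267.5),185),("tip",(221.9,289.4),(398.1,270.3),185),("lip",(219.5,284.2),(401.7,266.9),209),("nose",(222,305.6),(421.3,266.9),190),("hinge",(222.3,324.6),(442.8,267.7),185),("crock",(233.2,227.1),(249.6,246.5),0),("block",(299.8,239.8),(283.4,166.7),0)]:
    X,r=tri(a,b); print(n,X,np.array(r),"side",atz("side",a,z),"top",atz("top",b,z))
s=cv2.imread("pics/side0.png");t=cv2.imread("pics/top0.png")
cv2.imwrite("pics/c1.png",np.hstack([cv2.resize(s[120:190,170:250],None,fx=5,fy=5,interpolation=cv2.INTER_CUBIC),cv2.resize(t[235:305,105:185],None,fx=5,fy=5,interpolation=cv2.INTER_CUBIC)]))
cv2.imwrite("pics/c2.png",cv2.resize(s[280:405,185:275],None,fx=4,fy=4,interpolation=cv2.INTER_CUBIC))
cv2.imwrite("pics/c3.png",cv2.resize(t[225:315,345:500],None,fx=5,fy=5,interpolation=cv2.INTER_CUBIC))
E
```

```text
eye [492.5 335.  115.5] [2.3 2.3] side [491.  318.7 130. ] top [494.7 330.7 130. ]
basket [493.  336.9 -21.7] [2.1 2.1] side [496.  316.3   0. ] top [490.9 330.8   0. ]
stand [ 508.6 -307.6   12.7] [2.7 2.7] side [ 505.5 -303.3    0. ] top [ 511.5 -310.8    0. ]
sh [ 502.6 -234.1  182.7] [3.5 3.5] side [ 499.2 -235.7  185. ] top [ 506.  -233.3  185. ]
tip [ 504.8 -185.   181.4] [4.8 4.8] side [ 509.7 -186.8  185. ] top [ 500.  -184.6  185. ]
lip [ 506.4 -186.9  206.4] [0.5 0.5] side [ 507.  -188.4  209. ] top [ 505.8 -186.4  209. ]
nose [ 506.8 -225.5  190.3] [0.1 0.1] side [ 506.7 -225.4  190. ] top [ 506.9 -225.6  190. ]
hinge [ 504.9 -264.7  189. ] [1.4 1.4] side [ 503.3 -262.8  185. ] top [ 506.3 -265.7  185. ]
crock [549.  103.2   2.2] [1.3 1.3] side [550.3 105.    0. ] top [547.9 103.3   0. ]
block [722.3  32.1   4.6] [4.3 4.3] side [718.7  34.5   0. ] top [727.6  32.5   0. ]
```

View pics/c1.png

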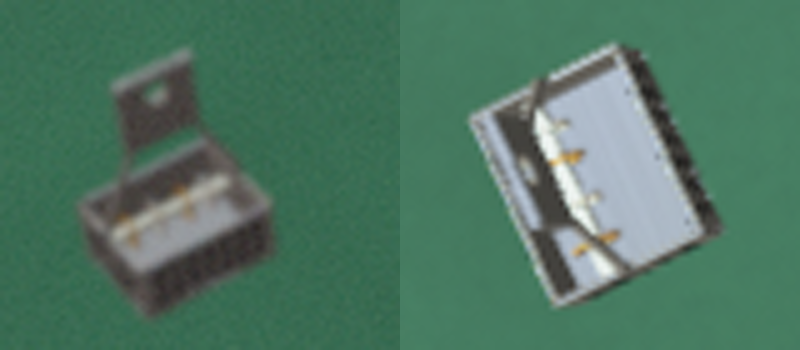

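View pics/c2.png

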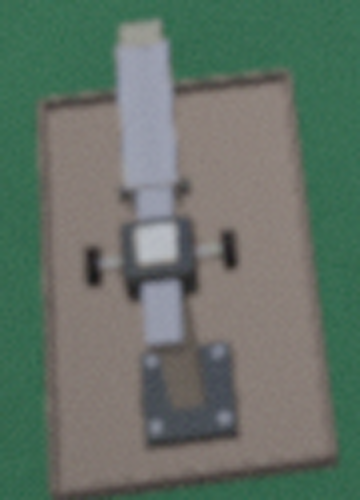

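View pics/c3.png

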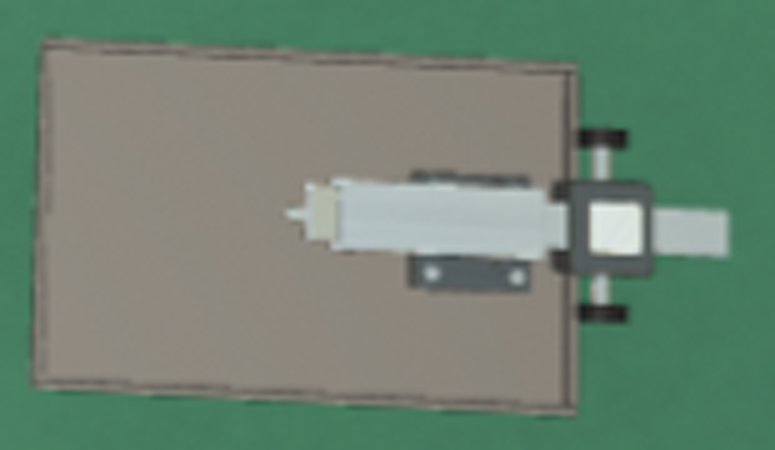

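```bash
cat > fit.py <<'E'
from h import *
from scipy.optimize import least_squares
np.set_printoptions(suppress=True,precision=2)
def T(p,P):
    c,s=np.cos(p[2]),np.sin(p[2]); P=np.atleast_2d(P)
    return np.c_[p[0]+c*P[:,0]-s*P[:,1],p[1]+s*P[:,0]+c*P[:,1],P[:,2]]
# stand
c3=lambda x,y:(x/5+345,y/5+225); c2=lambda x,y:(x/4+185,y/4+280)
cor=[(75,185,16),(75,-45,16),(-75,-45,16),(-75,185,16)]
obs=[]
for P,q in zip(cor,[c3(42,42),c3(576,66),c3(576,412),c3(34,385)]): obs.append(("top",P,q,0))
for P,q in zip([(-75,185,16),(75,185,16),(75,-45,16),(-75,-45,16)],[c2(45,100),c2(288,70),c2(335,462),c2(50,497)]): obs.append(("side",P,q,0))
obs+= [("top",(0,0,205),c3(616,228),0),("side",(0,0,205),c2(157,243),0)]
obs+= [("top",(0,72+45,185),c3(286,213),1),("top",(0,72+42,209),c3(305,212),1),("side",(0,72+42,209),c2(140,20),1),("side",(-13,72-35,185),c2(128,192),1),("side",(13,72-35,185),c2(182,190),1)]
# params x,y,yaw,dy,dz, cam bias per cam (px)
def res(p):
    r=[]
    for n,P,q,h in obs:
        P=np.array(P,float)
        if h: P=P+[0,p[3],p[4]]
        b=p[5:7] if n=="side" else p[7:9]
        r+=list(proj(n,T(p,P))[0]+b-q)
    return np.array(r+list(p[5:9]/1.0)+[p[3]/6,p[4]/2])
s=least_squares(res,[507,-308,0,0,0,0,0,0,0]); print("stand",s.x[:2],np.degrees(s.x[2]),s.x[3:]); print(s.fun.reshape(-1,2)[:len(obs)])
print("shoulder",T(s.x,(0,72+s.x[3],185+s.x[4])),"tip",T(s.x,(0,117+s.x[3],185+s.x[4])))
bs=s.x[5:9]
# basket
b1=lambda x,y:((x-400)/5+105,y/5+235); b2=lambda x,y:(x/5+170,y/5+120)
ob=[]
rim=[(-45,35,42),(45,35,42),(45,-35,42),(-45,-35,42)]
import itertools
def resb(p,ob,bias):
    r=[]
    for n,P,q in ob: r+=list(proj(n,T(p,P))[0]+(bias[:2] if n=="side" else bias[2:])-q)
    return np.array(r)
# top order: left(472,118), top(615,45), right rim ~ (700,232), bottom(557,305)
tp=[b1(472,118),b1(617,45),b1(705,238),b1(557,305)]
K=[(45,35,42),(45,-35,42),(-45,-35,42),(-45,35,42)]
ob=[("top",P,q) for P,q in zip(K,tp)]
ob+=[("side",P,q) for P,q in zip([(45,35,42),(45,-35,42),(-45,-35,42),(-45,35,42)],[b2(205,140),b2(272,205),b2(140,275),b2(80,208)])]
ob+=[("top",(0,0,130),b1(526,172)),("side",(0,0,130),b2(155,94))]
for bias in (np.zeros(4),bs):
  s=least_squares(lambda p:resb(p,ob,bias),[493,331,0.4]); print("basket",s.x[:2],np.degrees(s.x[2]));print(s.fun.reshape(-1,2))
E
python3 fit.py
```

```text
stand [ 502.98 -305.09] -1.8112338111611783 [-2.07  1.63  0.72  0.08  0.04  0.71]
[[ 0.24 -1.22]
 [ 0.75 -0.67]
 [ 0.37  1.05]
 [-0.48  0.52]
 [-1.83 -0.57]
 [ 0.75 -0.54]
 [ 0.86 -0.66]
 [-0.28  0.15]
 [ 0.11 -0.02]
 [-0.24  0.39]
 [-0.82 -0.21]
 [-0.21 -0.15]
 [ 0.12  1.04]
 [-0.15  0.64]
 [ 0.06 -0.53]]
shoulder [[ 505.19 -235.2   186.63]] tip [[ 506.61 -190.22  186.63]]
basket [492.55 325.16] 27.735163260387235
[[-0.23 -0.69]
 [ 0.5  -0.87]
 [ 0.57 -1.28]
 [ 0.16  0.35]
 [-0.2  -0.34]
 [-0.67  0.06]
 [-0.96 -0.08]
 [-1.52 -0.75]
 [ 0.06 -0.36]
 [-0.78 -0.46]]
basket [492.81 325.39] 27.73773322153301
[[-0.29 -0.11]
 [ 0.44 -0.29]
 [ 0.51 -0.7 ]
 [ 0.1   0.93]
 [ 0.6  -0.32]
 [ 0.14  0.07]
 [-0.15 -0.07]
 [-0.72 -0.73]
 [-0.01  0.21]
 [ 0.03 -0.44]]
```

Request:
drive_tool --pt "1 0 0 -0.035 0 0 0" --pt "1 0 0 -0.035 0 0 0" --pt "1 0 0 -0.035 0 0 0" --pt "1 0 0 0 0 0 -6.8" --pt "1 0 0 0 0 0 -6.8" --pt "1 0 0 0 0 0 -6.8" --pt "1 0 0 0 0 0 -6.8" --pt "1 0 0 0 0 0 -6.8" --pt "1 0 0 0 0 0 -6.8" --pt "1 0 0 0 0 0 -6.8" --pt "1 0 0 0 0 0 -6.8" --pt "1 0 0 0 0 0 -6.8"

```text
t: 2.2
ee_pos: [267.3, -646.9, 318.9]
tool_rot: [[0.105, 0.994, -0.0], [0.994, -0.105, 0.0], [0.0, -0.0, -1.0]]
wrist_force: [-0.5, 0.0, -0.7]
gripper_width: 91.3
```

Request:
drive_tool --pt "1 0 0 0 0 0 -6.8" --pt "1 0 0 0 0 0 -6.8" --pt "1 0 0 0 0 0 -6.8" --pt "1 0 0 0 0 0 -6.8" --pt "1 0 0 0 0 0 -6.8" --pt "1 0 0.04 0 0 0 0" --pt "1 0 0.04 0 0 0 0" --pt "1 0 0.04 0 0 0 0" --pt "1 0 0.04 0 0 0 0" --pt "1 0 0.04 0 0 0 0" --pt "1 0 0.04 0 0 0 0" --pt "1 0 0.04 0 0 0 0"

```text
t: 3.2
ee_pos: [516.9, -515.8, 319.1]
tool_rot: [[-0.464, 0.886, 0.0], [0.886, 0.464, -0.0], [-0.0, 0.0, -1.0]]
wrist_force: [1.2, -0.8, 0.3]
gripper_width: 91.2
```

Request:
drive_tool --pt "1 0.0315 0.0154 0 0 0 0" --pt "1 0.0315 0.0154 0 0 0 0" --pt "1 0.0315 0.0154 0 0 0 0" --pt "1 0.0315 0.0154 0 0 0 0" --pt "1 0.0315 0.0154 0 0 0 0" --pt "1 0.0315 0.0154 0 0 0 0" --pt "1 0.0315 0.0154 0 0 0 0" --pt "1 0.0315 0.0154 0 0 0 0" --pt "1 0.0315 0.0154 0 0 0 0" --pt "1 0.0315 0.0154 0 0 0 0" --pt "1 0.0315 0.0154 0 0 0 0" --pt "1 0.0315 0.0154 0 0 0 0"

```text
t: 4.2
ee_pos: [503.2, -94.9, 319.2]
tool_rot: [[-0.464, 0.886, 0.0], [0.886, 0.464, -0.0], [-0.0, 0.0, -1.0]]
wrist_force: [0.7, -0.3, -0.2]
gripper_width: 91.4
```

Request:
drive_tool --pt "1 0.0315 0.0154 0 0 0 0" --pt "1 0.0315 0.0154 0 0 0 0" --pt "1 0.0315 0.0154 0 0 0 0" --pt "1 0.0315 0.0154 0 0 0 0" --pt "1 0.0315 0.0154 0 0 0 0" --pt "1 0.0315 0.0154 0 0 0 0" --pt "1 0.0315 0.0154 0 0 0 0" --pt "1 0.0315 0.0154 0 0 0 0" --pt "1 0.0315 0.0154 0 0 0 0" --pt "1 0.0315 0.0154 0 0 0 0" --pt "1 0.0315 0.0154 0 0 0 0" --pt "1 0.0315 0.0154 0 0 0 0"

```text
t: 5.2
ee_pos: [491.5, 326.0, 319.1]
tool_rot: [[-0.464, 0.886, 0.0], [0.886, 0.464, 0.0], [-0.0, 0.0, -1.0]]
wrist_force: [0.9, -0.5, -0.4]
gripper_width: 90.8
```

Request:
drive_tool --pt "1 0 0 0.035 0 0 0" --pt "1 0 0 0.035 0 0 0" --pt "1 0 0 0.035 0 0 0" --pt "1 0 0 0.035 0 0 0" --pt "1 0 0 0.035 0 0 0" --pt "1 0 0 0.015 0 0 0"

```text
t: 5.7
ee_pos: [490.0, 323.0, 124.7]
tool_rot: [[-0.464, 0.886, -0.004], [0.886, 0.464, -0.002], [-0.0, -0.005, -1.0]]
wrist_force: [-1.3, -0.5, -0.5]
gripper_width: 91.0
```

```bash
python3 - <<'E'
from rig import optics
import cv2,numpy as np
im=[]
for n in ("side","top"):
    p=optics.capture(n)["img"][:,:,::-1]
    c=p[90:190,150:260] if n=="side" else p[220:320,80:190]
    im.append(cv2.resize(c,None,fx=3.6,fy=3.6,interpolation=cv2.INTER_CUBIC))
cv2.imwrite("pics/g1.png",np.hstack(im))
E
```

```text
(no output)
```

View pics/g1.png

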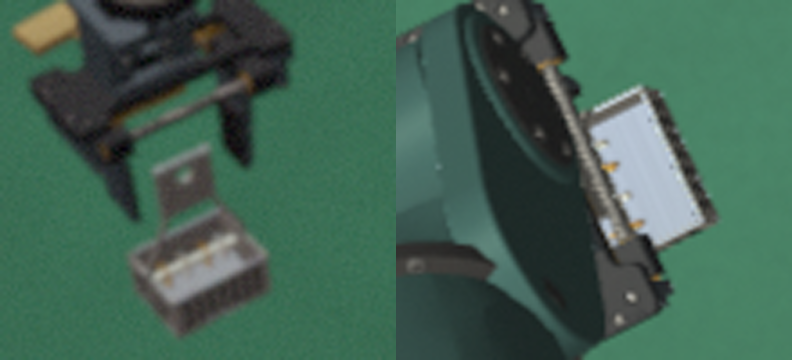

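Request:
drive_tool --pt "1 0 0 0.008 0 0 0" --pt "1 0 0 0.008 0 0 0" --pt "1 0 0 0 0 0 0"

```text
t: 6.05
ee_pos: [492.0, 324.2, 112.8]
tool_rot: [[-0.464, 0.886, 0.0], [0.886, 0.464, 0.0], [0.0, 0.0, -1.0]]
wrist_force: [-0.8, -0.5, -1.2]
gripper_width: 91.2
```

Request:
drive_tool --newtons 15 --pt "0.6 0 0.001 0.005 0 0 0" --pt "0.6 0 0 0 0 0 0" --pt "0.6 0 0 0 0 0 0" --pt "0.6 0 0 0 0 0 0" --pt "0.5 0 0 0 0 0 0" --pt "0.45 0 0 0 0 0 0" --pt "0.45 0 0 0 0 0 0" --pt "0.45 0 0 0 0 0 0"

```text
t: 6.72
ee_pos: [492.9, 324.7, 108.1]
tool_rot: [[-0.464, 0.886, 0.0], [0.886, 0.464, 0.0], [0.0, 0.0, -1.0]]
wrist_force: [0.8, -0.1, 0.4]
gripper_width: 47.6
```

```bash
python3 - <<'E'
from rig import optics
import cv2,numpy as np
im=[]
for n in ("side","top"):
    p=optics.capture(n)["img"][:,:,::-1]
    c=p[90:190,150:260] if n=="side" else p[220:320,80:190]
    im.append(cv2.resize(c,None,fx=3.6,fy=3.6,interpolation=cv2.INTER_CUBIC))
cv2.imwrite("pics/g2.png",np.hstack(im))
E
```

```text
(no output)
```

View pics/g2.png

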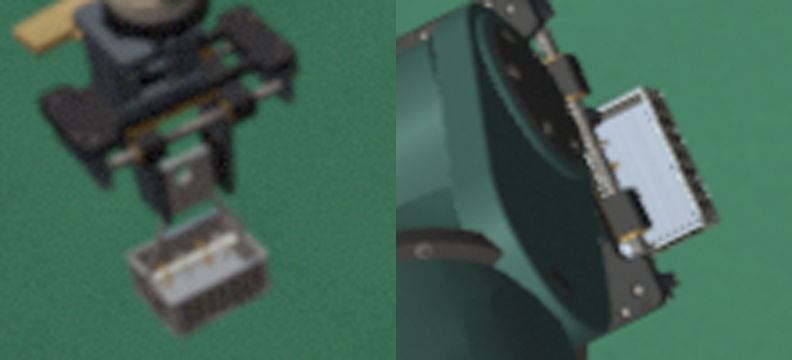

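Request:
drive_tool --pt "0.45 0 0 -0.003 0 0 0" --pt "0.45 0 0 -0.007 0 0 0" --pt "0.45 0 0 -0.012 0 0 0" --pt "0.45 0 0 -0.018 0 0 0" --pt "0.45 0 0 -0.02 0 0 0" --pt "0.45 0 0 -0.02 0 0 0" --pt "0.45 0 0 -0.02 0 0 0" --pt "0.45 0 0 -0.015 0 0 0" --pt "0.45 0 0 -0.01 0 0 0" --pt "0.45 0 0 -0.005 0 0 0" --pt "0.45 0 0 0 0 0 0"

```text
t: 7.73
ee_pos: [493.1, 324.8, 239.2]
tool_rot: [[-0.464, 0.886, 0.001], [0.886, 0.464, 0.001], [0.0, 0.002, -1.0]]
wrist_force: [-0.4, 0.5, -3.0]
gripper_width: 47.9
```

```bash
python3 - <<'E'
from rig import optics,manip
import cv2,numpy as np
p=optics.capture("side")["img"][:,:,::-1]
cv2.imwrite("pics/l1.png",cv2.resize(p[60:190,150:280],None,fx=4,fy=4,interpolation=cv2.INTER_CUBIC))
s=manip.observe();print(s["wrist_force"],s["torque"],s["joints"])
E
```

```text
[ 0.13024575 -0.10129282 -2.59279374] [ 0.02864353 -0.11040921 -0.01381398] [3.11103803e+01 1.02404254e+01 1.11543044e+02 2.65442870e-04
 5.81992947e+01 3.46198762e+00]
```

View pics/l1.png

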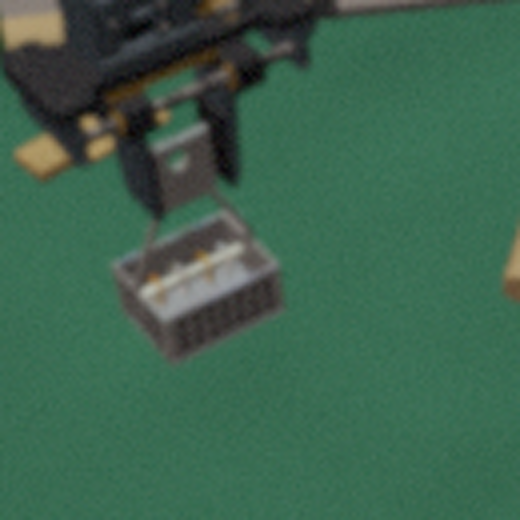

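Request:
drive_tool --pt "0.45 0 0 0 0 0 1.5" --pt "0.45 0 0 0 0 0 3" --pt "0.45 0 0 0 0 0 4" --pt "0.45 0 0 0 0 0 4" --pt "0.45 0 0 0 0 0 4" --pt "0.45 0 0 0 0 0 4" --pt "0.45 0 0 0 0 0 4" --pt "0.45 0 0 0 0 0 3" --pt "0.45 0 0 0 0 0 1.5" --pt "0.45 0 0 0 0 0 0.5" --pt "0.45 0 0 0 0 0 0"

```text
t: 8.7
ee_pos: [492.4, 324.4, 237.0]
tool_rot: [[0.032, 0.999, -0.001], [0.999, -0.032, -0.001], [-0.001, -0.001, -1.0]]
wrist_force: [-0.2, -0.3, -2.6]
gripper_width: 47.8
```

Request:
drive_tool --pt "0.45 -0.005 0 0 0 0 0" --pt "0.45 -0.01 0 0 0 0 0" --pt "0.45 -0.018 0.001 0 0 0 0" --pt "0.45 -0.025 0.002 0 0 0 0" --pt "0.45 -0.03 0.002 0 0 0 0" --pt "0.45 -0.03 0.002 0 0 0 0" --pt "0.45 -0.03 0.002 0 0 0 0" --pt "0.45 -0.03 0.002 0 0 0 0" --pt "0.45 -0.03 0.002 0 0 0 0" --pt "0.45 -0.03 0.002 0 0 0 0" --pt "0.45 -0.03 0.002 0 0 0 0" --pt "0.45 -0.03 0.002 0 0 0 0"

```text
t: 9.7
ee_pos: [501.4, 24.1, 237.9]
tool_rot: [[0.032, 0.999, 0.0], [0.999, -0.032, -0.0], [-0.0, 0.0, -1.0]]
wrist_force: [0.8, 0.9, -3.0]
gripper_width: 47.8
```

Request:
drive_tool --pt "0.45 -0.03 0.002 0 0 0 0" --pt "0.45 -0.03 0.002 0 0 0 0" --pt "0.45 -0.03 0.002 0 0 0 0" --pt "0.45 -0.025 0.002 0 0 0 0" --pt "0.45 -0.02 0.001 0 0 0 0" --pt "0.45 -0.012 0.001 0 0 0 0" --pt "0.45 -0.006 0.001 0 0 0 0" --pt "0.45 -0.003 0 0 0 0 0" --pt "0.45 0 0 0 0 0 0"

```text
t: 10.45
ee_pos: [508.0, -130.1, 237.9]
tool_rot: [[0.032, 0.999, -0.0], [0.999, -0.032, 0.0], [0.0, -0.0, -1.0]]
wrist_force: [0.2, 0.7, -2.6]
gripper_width: 48.0
```

Request:
drive_tool --pt "0.45 0 0 0.004 0 0 0" --pt "0.45 0 0 0.01 0 0 0" --pt "0.45 0 0 0.015 0 0 0" --pt "0.45 0 0 0.018 0 0 0" --pt "0.45 0 0 0.015 0 0 0" --pt "0.45 0 0 0.008 0 0 0" --pt "0.45 0 0 0.004 0 0 0" --pt "0.45 -0.01 0 0 0 0 0" --pt "0.45 -0.015 0 0 0 0 0" --pt "0.45 -0.006 0 0 0 0 0" --pt "0.45 0 0 0 0 0 0" --pt "0.45 0 0 0 0 0 0"

```text
t: 11.45
ee_pos: [507.3, -161.5, 164.4]
tool_rot: [[0.033, 0.999, 0.001], [0.999, -0.033, -0.0], [-0.0, 0.001, -1.0]]
wrist_force: [-0.7, 0.0, -1.9]
gripper_width: 47.5
```

```bash
python3 - <<'E'
from rig import optics,manip
import cv2,numpy as np
a={}
for n in ("side","top"):
    p=optics.capture(n);a[n]=p
    cv2.imwrite(f"pics/h1_{n}.png",p["img"][:,:,::-1])
    for k in ["basket_eye","tip_nominal","lip_nominal"]:
        print(n,k,[(np.round(d["xy"],1).tolist(),round(d["confidence"],2)) for d in optics.pinpoint(p,k)[:2]])
s=a["side"]["img"][:,:,::-1];t=a["top"]["img"][:,:,::-1]
cv2.imwrite("pics/h1.png",np.hstack([cv2.resize(s[240:350,170:270],None,fx=4,fy=4,interpolation=cv2.INTER_CUBIC),cv2.resize(t[215:325,350:450],None,fx=4,fy=4,interpolation=cv2.INTER_CUBIC)]))
s=manip.observe();print(s["ee_pos"],s["wrist_force"],s["t"])
E
```

```text
side basket_eye []
side tip_nominal [([221.2, 288.1], 0.74), ([217.7, 279.1], 0.59)]
side lip_nominal [([221.8, 283.9], 0.7)]
top basket_eye []
top tip_nominal []
top lip_nominal []
[ 507.09575629 -160.86909991  163.94106418] [-0.21928575 -0.13739842 -3.44158341] 11.85
```

View pics/h1.png

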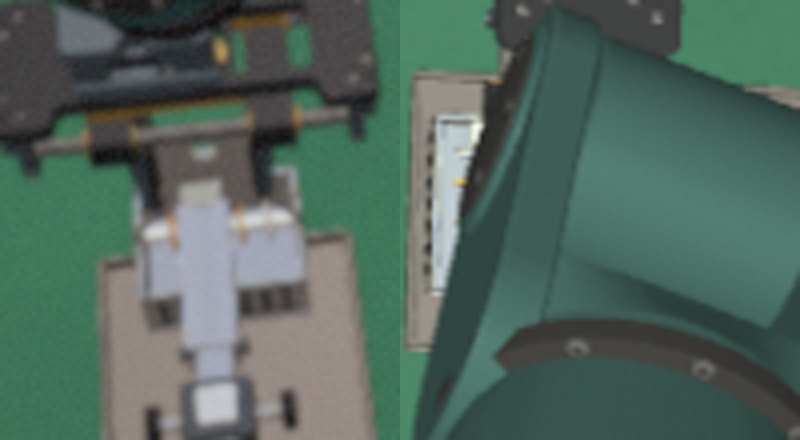

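```bash
python3 - <<'E'
from h import *
import cv2
for y in (-162,-160):print(proj("side",[507.1,y,186]))
p0=np.array([505.2,-235.2,186.6]);u=np.array([.0316,.9995,0])
print("lip",proj("side",p0+u*42+[0,0,24]),"lipL/R",proj("side",[p0+u*42+[-12.5,.4,24],p0+u*42+[12.5,-.4,24]]),"tip",proj("side",p0+u*45))
s=cv2.imread("pics/h1_side.png")
cv2.imwrite("pics/h2.png",cv2.resize(s[265:315,195:250],None,fx=12,fy=12,interpolation=cv2.INTER_CUBIC))
E
```

```text
[[219.47024548 278.74150531]]
[[219.3819166  277.90076592]]
lip [[219.40739733 285.9684678 ]] lipL/R [[213.00769317 286.70826348]
 [225.79569777 285.22999038]] tip [[220.47425051 290.72215783]]
```

View pics/h2.png

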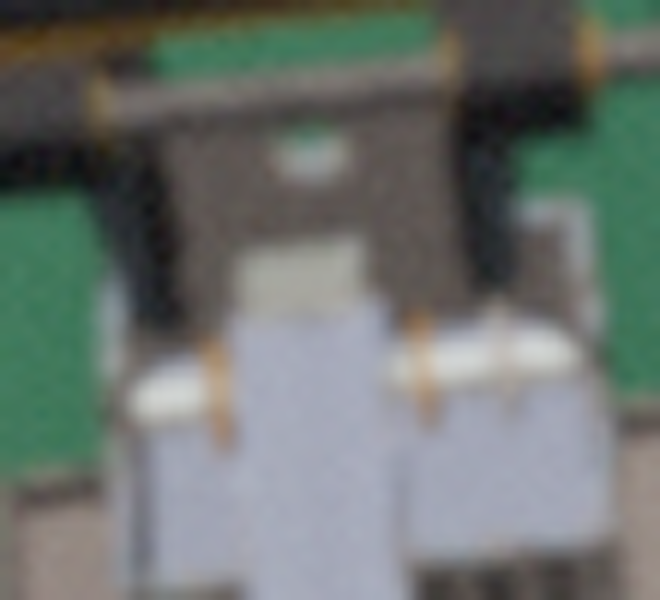

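Request:
drive_tool --pt "0.45 -0.005 -0.001 0 0 0 0" --pt "0.45 -0.008 0 0 0 0 0" --pt "0.45 -0.006 0 0 0 0 0" --pt "0.45 -0.002 0 0 0 0 0" --pt "0.45 0 0 0 0 0 0" --pt "0.45 0 0 0 0 0 0"

```text
t: 12.35
ee_pos: [505.3, -182.3, 163.9]
tool_rot: [[0.033, 0.999, -0.0], [0.999, -0.033, 0.0], [0.0, -0.0, -1.0]]
wrist_force: [0.9, -0.5, -2.9]
gripper_width: 47.7
```

Request:
drive_tool --pt "0.45 -0.002 0 0 0 0 0" --pt "0.45 -0.002 0 0 0 0 0" --pt "0.45 -0.002 0 0 0 0 0" --pt "0.45 0 0 0 0 0 0"

```text
t: 12.68
ee_pos: [505.3, -188.3, 164.0]
tool_rot: [[0.032, 0.999, 0.0], [0.999, -0.032, -0.0], [-0.0, 0.0, -1.0]]
wrist_force: [0.4, 0.7, -1.9]
gripper_width: 47.8
```

Request:
drive_tool --pt "0.45 -0.001 0 0 0 0 0" --pt "0.45 -0.001 0 0 0 0 0" --pt "0.45 -0.001 0 0 0 0 0" --pt "0.45 0 0 0 0 0 0"

```text
t: 13.02
ee_pos: [505.2, -191.2, 163.9]
tool_rot: [[0.032, 0.999, 0.0], [0.999, -0.032, -0.0], [-0.0, 0.0, -1.0]]
wrist_force: [-0.6, -0.5, -4.1]
gripper_width: 48.0
```

Request:
drive_tool --pt "0.45 -0.001 0 0 0 0 0" --pt "0.45 -0.001 0 0 0 0 0" --pt "0.45 -0.001 0 0 0 0 0" --pt "0.45 0 0 0 0 0 0"

```text
t: 13.35
ee_pos: [505.1, -194.2, 163.9]
tool_rot: [[0.032, 0.999, 0.0], [0.999, -0.032, -0.0], [-0.0, 0.0, -1.0]]
wrist_force: [-1.0, -0.0, -1.6]
gripper_width: 47.8
```

Request:
drive_tool --pt "0.45 -0.001 0 0 0 0 0" --pt "0.45 -0.001 0 0 0 0 0" --pt "0.45 -0.001 0 0 0 0 0" --pt "0.45 0 0 0 0 0 0"

```text
t: 13.68
ee_pos: [504.9, -197.2, 163.9]
tool_rot: [[0.032, 0.999, 0.0], [0.999, -0.032, 0.0], [0.0, 0.0, -1.0]]
wrist_force: [-0.1, 0.0, -3.3]
gripper_width: 47.7
```

```bash
python3 - <<'E'
from rig import optics,manip
import cv2,numpy as np
p=optics.capture("side")["img"][:,:,::-1]
cv2.imwrite("pics/i1_side.png",p)
cv2.imwrite("pics/i1.png",cv2.resize(p[270:330,190:255],None,fx=10,fy=10,interpolation=cv2.INTER_CUBIC))
for i in range(4):
  s=manip.observe();print(s["ee_pos"],s["wrist_force"],s["torque"],s["t"]); optics.capture("top")
E
```

```text
[ 504.93631215 -197.1380314   163.9144842 ] [-0.35401247 -0.45123724 -2.07814748] [-0.05048999 -0.13001775 -0.04132013] 13.7333
[ 504.92446849 -197.0942201   163.92024425] [ 0.0033496   0.83101328 -3.04554414] [ 0.0336641  -0.08209489 -0.00443451] 13.7833
[ 504.90683962 -197.07388874  163.91515011] [-0.0110561  -0.61409526 -2.63386889] [-0.0133788  -0.0253179   0.01054429] 13.8333
[ 504.9241608  -197.05281353  163.94502142] [-0.80975584  0.6402132  -3.13078638] [ 0.038279   -0.07582462  0.07692929] 13.8833
```

View pics/i1.png

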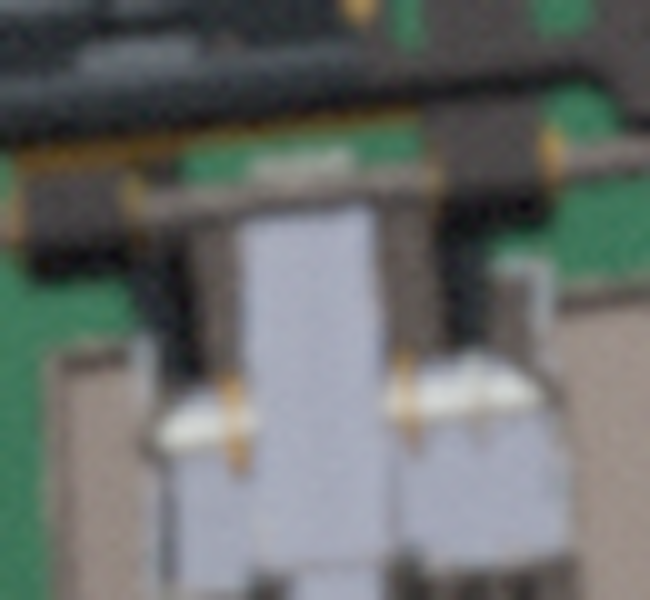

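Request:
drive_tool --pt "0.45 -0.0015 0 0 0 0 0" --pt "0.45 -0.0015 0 0 0 0 0" --pt "0.45 -0.0015 0 0 0 0 0" --pt "0.45 -0.0015 0 0 0 0 0" --pt "0.45 0 0 0 0 0 0"

```text
t: 14.35
ee_pos: [504.8, -203.4, 163.9]
tool_rot: [[0.032, 0.999, 0.0], [0.999, -0.032, -0.0], [-0.0, 0.0, -1.0]]
wrist_force: [-0.4, -0.6, -3.3]
gripper_width: 48.1
```

Request:
drive_tool --pt "0.45 -0.0015 0 0 0 0 0" --pt "0.45 -0.0015 0 0 0 0 0" --pt "0.45 -0.0015 0 0 0 0 0" --pt "0.45 -0.0015 0 0 0 0 0" --pt "0.45 0 0 0 0 0 0"

```text
t: 14.77
ee_pos: [504.6, -209.3, 163.9]
tool_rot: [[0.033, 0.999, 0.0], [0.999, -0.033, -0.0], [-0.0, 0.0, -1.0]]
wrist_force: [-1.0, -0.8, -2.3]
gripper_width: 47.6
```

Request:
drive_tool --pt "0.45 -0.0015 0 0 0 0 0" --pt "0.45 -0.0015 0 0 0 0 0" --pt "0.45 -0.0015 0 0 0 0 0" --pt "0.45 -0.0015 0 0 0 0 0" --pt "0.45 0 0 0 0 0 0"

```text
t: 15.18
ee_pos: [504.4, -215.3, 163.9]
tool_rot: [[0.032, 0.999, 0.0], [0.999, -0.032, -0.0], [-0.0, 0.0, -1.0]]
wrist_force: [-0.6, 0.7, -2.7]
gripper_width: 48.0
```

Request:
drive_tool --pt "0.45 -0.001 0 0 0 0 0" --pt "0.45 -0.001 0 0 0 0 0" --pt "0.45 -0.001 0 0 0 0 0" --pt "0.45 -0.001 0 0 0 0 0" --pt "0.45 0 0 0 0 0 0"

```text
t: 15.6
ee_pos: [504.2, -219.2, 163.9]
tool_rot: [[0.032, 0.999, 0.0], [0.999, -0.032, -0.0], [-0.0, 0.0, -1.0]]
wrist_force: [-0.5, 0.5, -2.9]
gripper_width: 47.8
```

Request:
drive_tool --pt "0.45 -0.001 0 0 0 0 0" --pt "0.45 -0.001 0 0 0 0 0" --pt "0.45 -0.001 0 0 0 0 0" --pt "0.45 -0.001 0 0 0 0 0" --pt "0.45 0 0 0 0 0 0"

```text
t: 16.02
ee_pos: [504.1, -223.2, 163.9]
tool_rot: [[0.032, 0.999, -0.0], [0.999, -0.032, -0.0], [-0.0, -0.0, -1.0]]
wrist_force: [-0.9, 0.6, -3.0]
gripper_width: 47.5
```

```bash
cat > look.py <<'E'
import sys
from rig import optics,manip
import cv2,numpy as np
F=[];T=[]
for i in range(3):
  p=optics.capture("side")["img"][:,:,::-1]
  s=manip.observe();F.append(s["wrist_force"]);T.append(s["torque"])
cv2.imwrite(f"pics/{sys.argv[1]}.png",cv2.resize(p[270:345,185:265],None,fx=8,fy=8,interpolation=cv2.INTER_CUBIC))
print(s["t"],s["ee_pos"],np.mean(F,0).round(2),np.mean(T,0).round(3),s["gripper_width"])
E
python3 look.py j1
```

```text
16.1667 [ 504.11922812 -223.09709118  163.9490415 ] [-0.11  0.47 -2.43] [-0.018 -0.115  0.03 ] 47.52146464905294
```

View pics/j1.png

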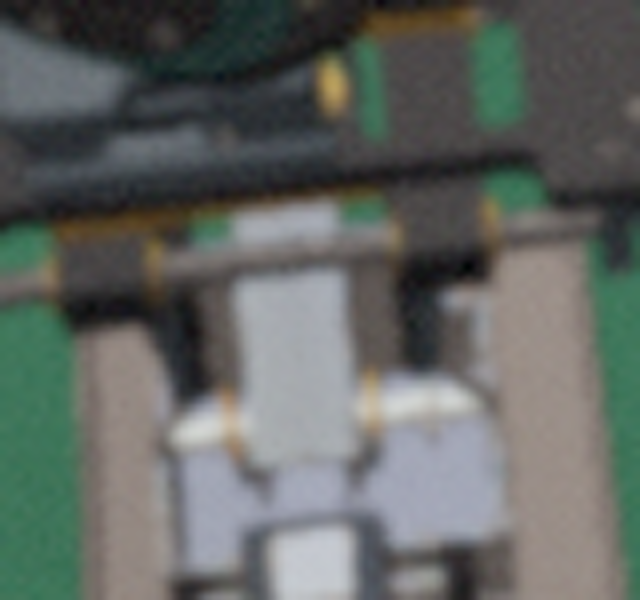

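Request:
drive_tool --pt "0.45 -0.001 0 0 0 0 0" --pt "0.45 -0.001 0 0 0 0 0" --pt "0.45 -0.001 0 0 0 0 0" --pt "0.45 -0.001 0 0 0 0 0" --pt "0.45 0 0 0 0 0 0"

```text
t: 16.58
ee_pos: [503.9, -227.2, 163.9]
tool_rot: [[0.032, 0.999, 0.0], [0.999, -0.032, -0.0], [-0.0, 0.0, -1.0]]
wrist_force: [-0.2, -0.0, -2.8]
gripper_width: 47.3
```

Request:
drive_tool --pt "0.45 -0.0007 0 0 0 0 0" --pt "0.45 -0.0007 0 0 0 0 0" --pt "0.45 -0.0006 0 0 0 0 0" --pt "0.45 0 0 0 0 0 0"

```text
t: 16.92
ee_pos: [503.9, -229.2, 163.9]
tool_rot: [[0.032, 0.999, 0.0], [0.999, -0.032, -0.0], [-0.0, 0.0, -1.0]]
wrist_force: [0.6, 0.1, -2.7]
gripper_width: 47.9
```

Request:
drive_tool --pt "0.45 -0.0005 0 0 0 0 0" --pt "0.45 -0.0005 0 0 0 0 0" --pt "0.45 0 0 0 0 0 0"

```text
t: 17.17
ee_pos: [503.9, -230.1, 163.9]
tool_rot: [[0.032, 0.999, 0.0], [0.999, -0.032, -0.0], [-0.0, 0.0, -1.0]]
wrist_force: [0.3, 0.6, -2.9]
gripper_width: 48.1
```

```bash
python3 look.py j2
```

```text
17.3167 [ 503.86260098 -230.05768704  163.9375564 ] [ 0.18  0.19 -2.31] [-0.037 -0.081  0.007] 47.952361976242585
```

View pics/j2.png

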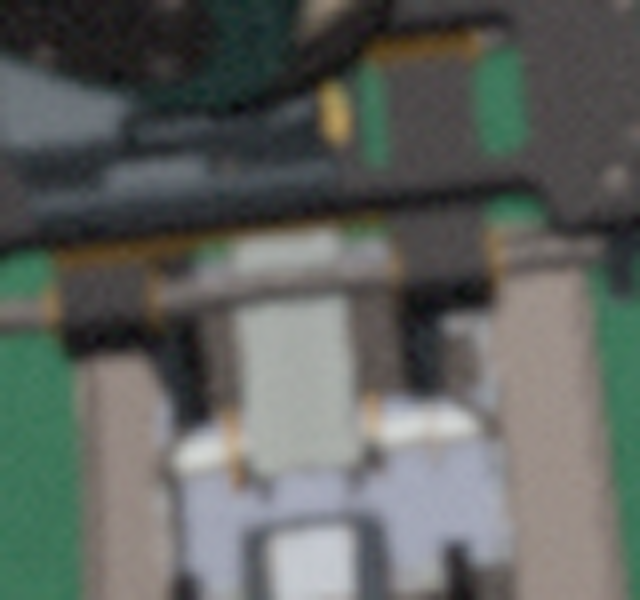

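Request:
drive_tool --pt "0.45 -0.0005 0 0 0 0 0" --pt "0.45 -0.0005 0 0 0 0 0" --pt "0.45 0 0 0 0 0 0"

```text
t: 17.57
ee_pos: [503.8, -231.1, 163.9]
tool_rot: [[0.032, 0.999, 0.0], [0.999, -0.032, 0.0], [0.0, 0.0, -1.0]]
wrist_force: [-0.3, 0.5, -3.0]
gripper_width: 47.5
```

Request:
drive_tool --pt "0.45 -0.0005 0 0 0 0 0" --pt "0.45 -0.0005 0 0 0 0 0" --pt "0.45 0 0 0 0 0 0"

```text
t: 17.82
ee_pos: [503.8, -232.1, 163.9]
tool_rot: [[0.032, 0.999, 0.0], [0.999, -0.032, -0.0], [-0.0, 0.0, -1.0]]
wrist_force: [0.3, 0.8, -2.4]
gripper_width: 48.0
```

Request:
drive_tool --pt "0.45 -0.0005 0 0 0 0 0" --pt "0.45 -0.0005 0 0 0 0 0" --pt "0.45 0 0 0 0 0 0"

```text
t: 18.07
ee_pos: [503.8, -233.1, 163.9]
tool_rot: [[0.032, 0.999, -0.0], [0.999, -0.032, -0.0], [-0.0, -0.0, -1.0]]
wrist_force: [-0.0, -0.2, -2.3]
gripper_width: 48.0
```

```bash
python3 look.py j3
```

```text
18.2167 [ 503.77213887 -233.07240584  163.9360875 ] [ 0.34  0.2  -2.34] [-0.087 -0.091 -0.018] 47.3227218888982
```

View pics/j3.png

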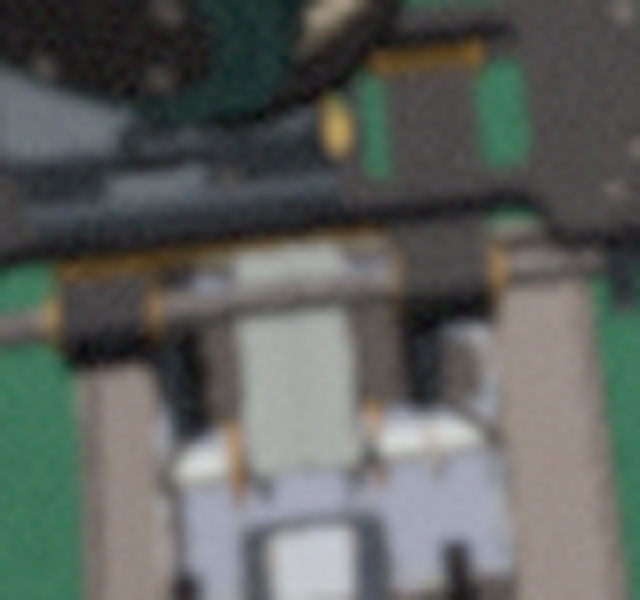

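Still lifted, no shoulder contact. Continuing in half-millimetre steps.

Request:
drive_tool --pt "0.45 -0.0005 0 0 0 0 0" --pt "0.45 -0.0005 0 0 0 0 0" --pt "0.45 0 0 0 0 0 0"

```text
t: 18.47
ee_pos: [503.8, -234.1, 163.9]
tool_rot: [[0.032, 0.999, -0.0], [0.999, -0.032, -0.0], [-0.0, -0.0, -1.0]]
wrist_force: [-0.3, -0.1, -3.0]
gripper_width: 47.8
```

Request:
drive_tool --pt "0.45 -0.0005 0 0 0 0 0" --pt "0.45 -0.0005 0 0 0 0 0" --pt "0.45 0 0 0 0 0 0"

```text
t: 18.72
ee_pos: [503.8, -235.1, 164.0]
tool_rot: [[0.032, 0.999, 0.0], [0.999, -0.032, -0.0], [-0.0, 0.0, -1.0]]
wrist_force: [0.0, 0.1, -2.5]
gripper_width: 47.9
```

```bash
python3 look.py j4
```

```text
18.8667 [ 503.71547009 -235.06662548  163.95608566] [-0.55 -0.02 -2.35] [-0.007 -0.098  0.01 ] 47.61478508954486
```

View pics/j4.png

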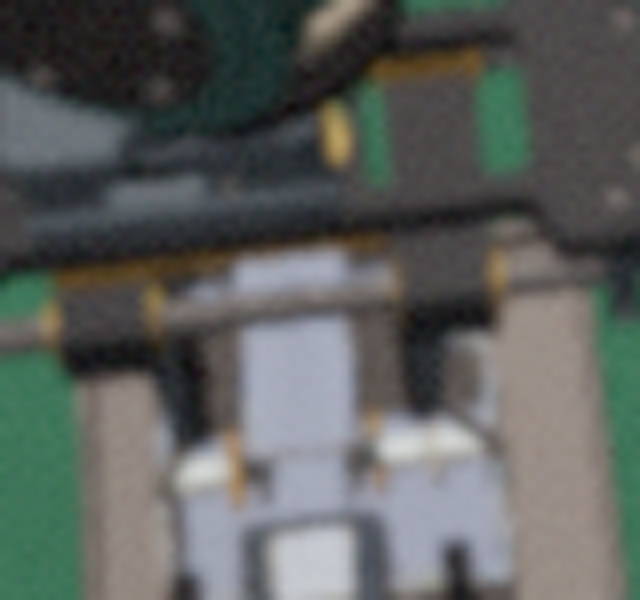

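Request:
drive_tool --pt "0.45 -0.0004 0 0 0 0 0" --pt "0.45 -0.0004 0 0 0 0 0" --pt "0.45 0 0 0 0 0 0"

```text
t: 19.12
ee_pos: [503.7, -235.9, 163.9]
tool_rot: [[0.032, 0.999, 0.0], [0.999, -0.032, -0.0], [-0.0, 0.0, -1.0]]
wrist_force: [0.7, -0.6, -2.4]
gripper_width: 48.0
```

Request:
drive_tool --pt "0.45 -0.0003 0 0 0 0 0" --pt "0.45 0 0 0 0 0 0"

```text
t: 19.28
ee_pos: [503.7, -236.2, 164.0]
tool_rot: [[0.032, 0.999, 0.0], [0.999, -0.032, 0.0], [0.0, 0.0, -1.0]]
wrist_force: [-0.5, 0.7, -2.5]
gripper_width: 47.7
```

Request:
drive_tool --pt "0.45 -0.0003 0 0 0 0 0" --pt "0.45 0 0 0 0 0 0"

```text
t: 19.45
ee_pos: [503.6, -236.5, 163.9]
tool_rot: [[0.032, 0.999, -0.0], [0.999, -0.032, 0.0], [0.0, -0.0, -1.0]]
wrist_force: [0.2, 0.3, -1.9]
gripper_width: 47.7
```

Request:
drive_tool --pt "0.45 -0.0003 0 0 0 0 0" --pt "0.45 0 0 0 0 0 0"

```text
t: 19.62
ee_pos: [503.6, -236.6, 163.9]
tool_rot: [[0.032, 0.999, -0.0], [0.999, -0.032, 0.0], [0.0, -0.0, -1.0]]
wrist_force: [-1.0, 1.0, -2.3]
gripper_width: 47.7
```

Request:
drive_tool --pt "0.45 -0.0003 0 0 0 0 0" --pt "0.45 0 0 0 0 0 0"

```text
t: 19.78
ee_pos: [503.6, -236.7, 163.9]
tool_rot: [[0.032, 0.999, -0.0], [0.999, -0.032, 0.001], [0.001, -0.0, -1.0]]
wrist_force: [-0.2, 5.6, -2.3]
gripper_width: 47.6
```

```bash
python3 look.py j5
```

```text
19.9333 [ 503.55837577 -236.70263047  163.85544292] [ 0.58  5.07 -1.95] [ 0.801 -0.189  0.045] 47.942451776898245
```

Request:
drive_tool --pt "0.45 0.0008 0 0 0 0 0" --pt "0.45 0.001 0 0 0 0 0" --pt "0.45 0.001 0 0 0 0 0" --pt "0.45 0.0005 0 0 0 0 0" --pt "0.45 0 0 0 0 0 0"

```text
t: 20.35
ee_pos: [503.8, -233.7, 164.0]
tool_rot: [[0.032, 0.999, 0.0], [0.999, -0.032, -0.0], [-0.0, 0.0, -1.0]]
wrist_force: [-0.4, -0.7, -2.0]
gripper_width: 47.9
```

Request:
drive_tool --pt "0.45 0.0003 0 0 0 0 0" --pt "0.45 0 0 0 0 0 0"

```text
t: 20.52
ee_pos: [503.8, -233.4, 163.9]
tool_rot: [[0.032, 0.999, -0.0], [0.999, -0.032, -0.0], [-0.0, -0.0, -1.0]]
wrist_force: [0.0, -0.2, -2.4]
gripper_width: 47.6
```

Request:
drive_tool --pt "0.45 0.0003 0 0 0 0 0" --pt "0.45 0 0 0 0 0 0"

```text
t: 20.68
ee_pos: [503.8, -233.1, 163.9]
tool_rot: [[0.032, 0.999, 0.0], [0.999, -0.032, -0.0], [-0.0, 0.0, -1.0]]
wrist_force: [0.2, 0.5, -3.5]
gripper_width: 47.9
```

Request:
drive_tool --pt "0.45 0.0002 0 0 0 0 0" --pt "0.45 0 0 0 0 0 0"

```text
t: 20.85
ee_pos: [503.8, -232.9, 163.9]
tool_rot: [[0.032, 0.999, -0.0], [0.999, -0.032, 0.0], [0.0, -0.0, -1.0]]
wrist_force: [0.5, 0.1, -3.3]
gripper_width: 47.7
```

Request:
drive_tool --pt "0.45 0.0002 0 0 0 0 0" --pt "0.45 0 0 0 0 0 0"

```text
t: 21.02
ee_pos: [503.8, -232.7, 163.9]
tool_rot: [[0.032, 0.999, -0.0], [0.999, -0.032, 0.0], [0.0, -0.0, -1.0]]
wrist_force: [0.1, -0.1, -3.1]
gripper_width: 47.8
```

Request:
drive_tool --pt "0.45 0.0002 0 0 0 0 0" --pt "0.45 0 0 0 0 0 0"

```text
t: 21.18
ee_pos: [503.8, -232.6, 164.0]
tool_rot: [[0.032, 0.999, 0.0], [0.999, -0.032, -0.0], [-0.0, 0.0, -1.0]]
wrist_force: [-0.0, -0.9, -3.0]
gripper_width: 48.1
```

Request:
drive_tool --pt "0.45 0.0002 0 0 0 0 0" --pt "0.45 0 0 0 0 0 0"

```text
t: 21.35
ee_pos: [503.9, -232.6, 164.0]
tool_rot: [[0.032, 0.999, 0.0], [0.999, -0.032, -0.0], [-0.0, 0.0, -1.0]]
wrist_force: [0.2, -2.4, -3.0]
gripper_width: 47.8
```

Flap caught, as expected at about 4.1 mm from home. A little more to reach a few newtons.

Request:
drive_tool --pt "0.45 0.0002 0 0 0 0 0" --pt "0.45 0 0 0 0 0 0"

```text
t: 21.52
ee_pos: [503.9, -232.5, 164.0]
tool_rot: [[0.032, 0.999, 0.0], [0.999, -0.032, -0.001], [-0.001, 0.0, -1.0]]
wrist_force: [-0.1, -5.6, -4.8]
gripper_width: 48.0
```

Request:
drive_tool --pt "0.45 0 0 0 0 0 0" --pt "0.45 0 0 0 0 0 0" --pt "0.45 0 0 0 0 0 0"

```text
t: 21.77
ee_pos: [503.9, -232.5, 164.0]
tool_rot: [[0.032, 0.999, 0.0], [0.999, -0.032, -0.001], [-0.001, 0.0, -1.0]]
wrist_force: [-0.9, -6.0, -2.9]
gripper_width: 47.6
```

Request:
drive_tool --pt "0.45 -0.0007 0 0 0 0 0" --pt "0.45 -0.001 0 0 0 0 0" --pt "0.45 -0.001 0 0 0 0 0" --pt "0.45 0 0 0.0005 0 0 0" --pt "0.45 0 0 0.0005 0 0 0" --pt "0.45 0 0 0 0 0 0"

```text
t: 22.27
ee_pos: [503.6, -234.7, 162.8]
tool_rot: [[0.032, 0.999, -0.0], [0.999, -0.032, 0.0], [0.0, -0.0, -1.0]]
wrist_force: [-0.0, -0.3, -2.4]
gripper_width: 48.1
```

Request:
drive_tool --pt "0.45 0 0 0.0005 0 0 0" --pt "0.45 0 0 0 0 0 0"

```text
t: 22.43
ee_pos: [503.7, -234.8, 162.3]
tool_rot: [[0.032, 0.999, -0.0], [0.999, -0.032, 0.0], [0.0, -0.0, -1.0]]
wrist_force: [0.2, 0.3, -3.0]
gripper_width: 47.5
```

Request:
drive_tool --pt "0.45 0 0 0.0005 0 0 0" --pt "0.45 0 0 0 0 0 0"

```text
t: 22.6
ee_pos: [503.7, -234.8, 161.9]
tool_rot: [[0.032, 0.999, -0.0], [0.999, -0.032, 0.0], [0.0, -0.0, -1.0]]
wrist_force: [-0.7, 0.1, -2.5]
gripper_width: 47.8
```

Request:
drive_tool --pt "0.45 0 0 0.0003 0 0 0" --pt "0.45 0 0 0 0 0 0"

```text
t: 22.77
ee_pos: [503.7, -234.8, 161.6]
tool_rot: [[0.032, 0.999, -0.0], [0.999, -0.032, 0.0], [0.0, -0.0, -1.0]]
wrist_force: [-0.3, 0.0, -2.2]
gripper_width: 48.1
```

Request:
drive_tool --pt "0.45 0 0 0.0004 0 0 0" --pt "0.45 0 0 0 0 0 0"

```text
t: 22.93
ee_pos: [503.8, -234.8, 161.3]
tool_rot: [[0.032, 0.999, 0.0], [0.999, -0.032, -0.0], [-0.0, 0.0, -1.0]]
wrist_force: [0.0, 0.4, 0.4]
gripper_width: 48.0
```

Request:
drive_tool --pt "0.45 0 0 0.0004 0 0 0" --pt "0.45 0 0 0 0 0 0"

```text
t: 23.1
ee_pos: [503.8, -234.8, 160.9]
tool_rot: [[0.032, 0.999, 0.0], [0.999, -0.032, -0.0], [-0.0, 0.0, -1.0]]
wrist_force: [-0.8, 1.0, 0.2]
gripper_width: 47.7
```

Request:
drive_tool --pt "0.45 0 0 0.0003 0 0 0" --pt "0.45 0 0 0 0 0 0"

```text
t: 23.27
ee_pos: [503.8, -234.9, 160.7]
tool_rot: [[0.032, 0.999, 0.0], [0.999, -0.032, -0.0], [-0.0, 0.0, -1.0]]
wrist_force: [-0.3, 1.1, 2.1]
gripper_width: 47.4
```

Request:
drive_tool --pt "0.45 0 0 0.0003 0 0 0" --pt "0.45 0 0 0 0 0 0"

```text
t: 23.43
ee_pos: [503.8, -234.9, 160.3]
tool_rot: [[0.032, 0.999, 0.0], [0.999, -0.032, -0.0], [-0.0, 0.0, -1.0]]
wrist_force: [-0.4, 2.3, 3.3]
gripper_width: 48.4
```

Request:
drive_tool --pt "0.45 0 0 -0.0006 0 0 0" --pt "0.45 0 0 0 0 0 0" --pt "0.45 0 0 0 0 0 0"

```text
t: 23.68
ee_pos: [503.7, -234.8, 160.8]
tool_rot: [[0.032, 0.999, 0.0], [0.999, -0.032, -0.0], [-0.0, 0.0, -1.0]]
wrist_force: [0.1, 2.0, 1.3]
gripper_width: 48.2
```

```bash
python3 look.py k1
```

```text
23.8333 [ 503.72797474 -234.84954387  160.820391  ] [0.18 1.09 1.03] [ 0.145 -0.104 -0.04 ] 48.35458785485675
```

View pics/k1.png

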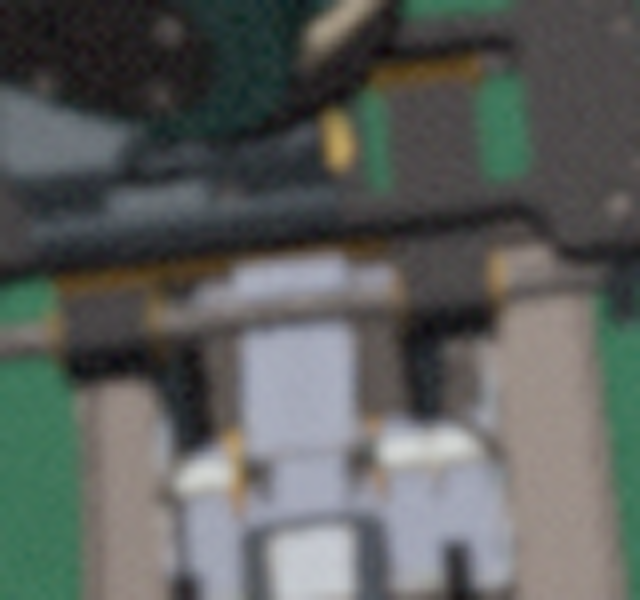

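Request:
drive_tool --newtons 4 --pt "0.45 0 0 -0.0003 0 0 0" --pt "0.45 0 0 0 0 0 0" --pt "0.45 0 0 0 0 0 0" --pt "0.53 0 0 0 0 0 0" --pt "0.535 0 0 0 0 0 0" --pt "0.54 0 0 0 0 0 0" --pt "0.55 0 0 0 0 0 0" --pt "0.56 0 0 0 0 0 0" --pt "0.58 0 0 0 0 0 0" --pt "0.6 0 0 0 0 0 0"

```text
t: 24.67
ee_pos: [503.7, -234.9, 161.1]
tool_rot: [[0.032, 0.999, -0.0], [0.999, -0.032, -0.0], [-0.0, -0.0, -1.0]]
wrist_force: [0.1, -1.3, 0.5]
gripper_width: 54.3
```

Request:
drive_tool --pt "0.65 0 0 0 0 0 0" --pt "0.7 0 0 0 0 0 0" --pt "0.7 0 0 0 0 0 0" --pt "0.7 0 0 0 0 0 0"

```text
t: 25.0
ee_pos: [503.7, -234.8, 161.1]
tool_rot: [[0.032, 0.999, 0.0], [0.999, -0.032, -0.0], [-0.0, 0.0, -1.0]]
wrist_force: [-0.3, 0.3, -0.4]
gripper_width: 64.0
```

```bash
python3 look.py k2
```

```text
25.15 [ 503.71083807 -234.82316636  161.13574327] [-0.07 -0.01 -0.47] [-0.006 -0.103 -0.013] 63.845979248630485
```

View pics/k2.png

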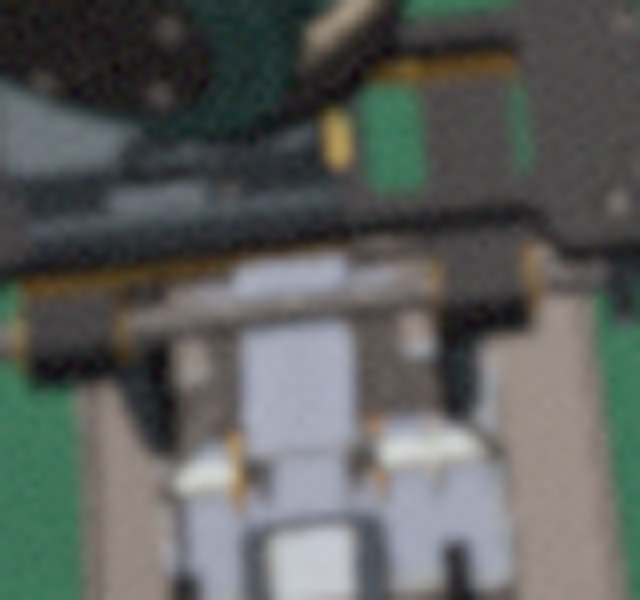

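Request:
drive_tool --pt "0.7 0 0 -0.003 0 0 0" --pt "0.7 0 0 -0.006 0 0 0" --pt "0.7 0 0 -0.01 0 0 0" --pt "0.7 0 0 -0.015 0 0 0" --pt "0.7 0 0 -0.02 0 0 0" --pt "0.7 0 0 -0.025 0 0 0" --pt "0.7 0 0 -0.025 0 0 0" --pt "0.7 0 0 -0.025 0 0 0" --pt "0.7 0 0 -0.02 0 0 0" --pt "0.7 0 0 -0.01 0 0 0" --pt "0.7 0 0 0 0 0 0"

```text
t: 26.07
ee_pos: [504.6, -235.3, 323.0]
tool_rot: [[0.032, 0.999, 0.004], [0.999, -0.032, -0.002], [-0.002, 0.004, -1.0]]
wrist_force: [0.2, 0.3, 0.3]
gripper_width: 63.7
```

Request:
drive_tool --pt "0.7 0.03 0 0 0 0 0" --pt "0.7 0.04 0 0 0 0 0" --pt "0.7 0.04 0 0 0 0 0" --pt "0.7 0.04 0 0 0 0 0" --pt "0.7 0.04 0 0 0 0 0" --pt "0.7 0.04 0 0 0 0 0" --pt "0.7 0.04 0 0 0 0 0" --pt "0.7 0.03 0 0 0 0 0" --pt "0.7 0.02 0 0 0 0 0" --pt "0.7 0 0 0 0 0 0" --pt "0.7 0 0 0 0 0 0"

```text
t: 26.98
ee_pos: [513.5, 85.7, 319.0]
tool_rot: [[0.03, 1.0, -0.002], [1.0, -0.03, -0.0], [-0.0, -0.002, -1.0]]
wrist_force: [-0.1, -1.2, 0.6]
gripper_width: 64.0
```

```bash
python3 - <<'E'
from rig import optics,manip
import cv2,numpy as np
s=optics.capture("side")["img"][:,:,::-1]
for i in range(8): t=optics.capture("top")["img"][:,:,::-1]
s2=optics.capture("side")["img"][:,:,::-1]
cv2.imwrite("pics/z.png",np.hstack([cv2.resize(s2[270:410,180:280],None,fx=4,fy=4,interpolation=cv2.INTER_CUBIC),cv2.resize(t[200:340,345:445],None,fx=4,fy=4,interpolation=cv2.INTER_CUBIC)]))
cv2.imwrite("pics/zfull.png",s2)
print(np.abs(s[290:410,180:280].astype(int)-s2[290:410,180:280]).mean(),manip.observe()["t"],manip.observe()["wrist_force"])
E
```

```text
2.161583333333333 27.4833 [-0.46380791 -0.34220684 -0.59287831]
```

View pics/z.png

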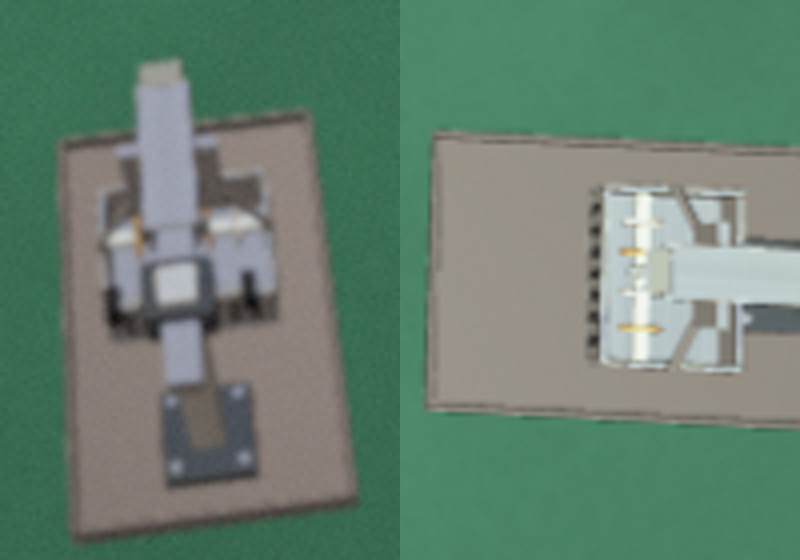

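View pics/zfull.png

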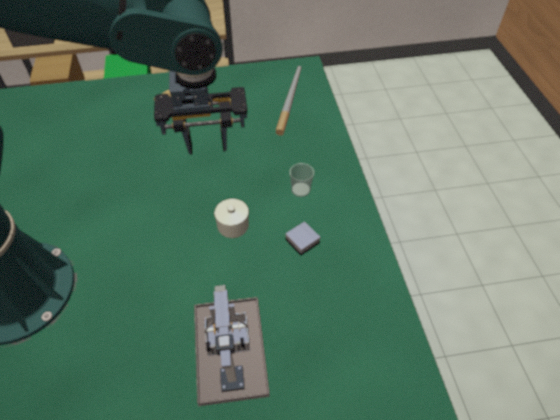

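Request:
drive_tool --pt "0.7 0 0 0 0 0 0" --pt "0.7 0 0 0 0 0 0" --pt "0.7 0 0 0 0 0 0" --pt "0.7 0 0 0 0 0 0" --pt "0.7 0 0 0 0 0 0" --pt "0.7 0 0 0 0 0 0" --pt "0.7 0 0 0 0 0 0" --pt "0.7 0 0 0 0 0 0" --pt "0.7 0 0 0 0 0 0" --pt "0.7 0 0 0 0 0 0" --pt "0.7 0 0 0 0 0 0" --pt "0.7 0 0 0 0 0 0"

```text
t: 28.48
ee_pos: [514.0, 85.0, 320.1]
tool_rot: [[0.032, 0.999, -0.0], [0.999, -0.032, -0.0], [-0.0, -0.0, -1.0]]
wrist_force: [-0.7, 0.0, 0.0]
gripper_width: 63.8
```

```bash
python3 - <<'E'
from rig import optics,manip,job
import numpy as np
I=[optics.capture("side")["img"].astype(int) for _ in range(5)]
for b in I[1:]: print(np.abs(I[0]-b)[290:410,180:280].mean(),"bg",np.abs(I[0]-b)[250:370,450:550].mean())
job.hand_in(); print(manip.observe()["t"])
E
```

```text
2.179111111111111 bg 1.2588333333333332
2.172972222222222 bg 1.2608055555555555
2.18225 bg 1.2688611111111112
2.1889166666666666 bg 1.260138888888889
the job is handed in; nothing more can be done
the job is handed in; nothing more can be done
```

The basket is hanging on the peg with the flap down behind its eye. I handed the job in at about 29 s of the 64 s allowed.

- **Pick-up:** I gripped the eye plate across its 48 mm at 15 N and carried the basket upright to the stand.
- **Threading:** I slid the eye on in small steps. The pictures show the flap lift, then drop just before the shoulder. The push home ended at about 5 N.
- **Tug:** The plate moved about 4 mm outwards and then caught. The flap held a 6 N tug.
- **Release:** I moved the plate back to mid play, lowered it until the peg carried the weight, and opened the gripper. While lowering I pressed about 3 N too far and backed off. The arm then went straight up and clear.

**Last checks:**
- **Basket:** It hangs level with the flap down.
- **Movement:** The last frames show no drift. Frame-to-frame differences over the basket stayed constant at about 2.2, which I took as image noise. Plain floor gave 1.26, so this was not a perfect match.
- **Bystanders:** By eye, the crock, block and beaker look to be where they started. I did not measure them again.
- **Not confirmed by the networks:** They could not see the eye once it was in the gripper. I checked alignment by hand in the side picture, found the plate about 1 mm off, and corrected it.

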